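# Click the bur cassette into its bench dock

### The job

Pick up the blue bur cassette, set it down on the bench in front of the dock's open mouth with its narrow metal nose towards the channel, and slide it in level along the bench, pushing firmly but not hard (it takes less than 20 N; never press it with more than 25 N), until it clicks past the side ball and is fully home against the stop with the red flag pushed back. Then let go, so that the ball alone holds it, and leave everything else on the bench where it is.

Things in the scene. Friction and masses are not known exactly. Their poses are not given: they have to be found in the camera images.
- blue_cassette_mid (a point): Blue bur cassette, 0.24 to 0.39 kg, standing on the bench. Point: middle of its 140 mm length and 34 mm width, 25 mm above the bench; x axis to the nose, z up. The plastic block (34 mm wide, 50 mm high) reaches from 70 mm behind the point to 48 mm ahead of it, then the metal tongue (18 mm high) to 70 mm ahead. Short burs stand along the middle of its top, to 66 mm.
- blue_cassette_grip (a point): Good place to grip it across its 34 mm width: on its centre line, 48 mm behind the middle, 28 mm above the bench. Same axes. Fingers here stay clear of the dock all the way in; anything above 20 mm also clears the dock's side walls.
- blue_cassette_nose (a point): End of the tongue, 70 mm ahead of the middle, 9 mm above the bench. Same axes. The tongue's core is 22 mm wide; a round bead (6 mm radius) on each side, centred 8 mm behind this point, makes it 34 mm; behind the bead, centred 15 mm behind this point, is the notch in which the ball clicks.
- dock: Grey and aluminium dock fixed to the bench, 92 mm wide, 142 mm long. It has no floor: the cassette slides on the bench. Origin: middle of the mouth, at bench height; x axis into the channel, z up. Channel 36.5 mm wide, walls 20 mm high, flared lips out to 12 mm before the origin. The rear part slides for adjustment and is clamped at an unknown setting: home must be found by feel.
- dock_mouth (a point): Middle of the dock's mouth, 10 mm above the bench, same axes as the dock. The stop face lies 35 to 91 mm in from here (as clamped, unknown); the sprung steel ball (9 to 14 N sideways, in the +y wall, 10 mm up) 13.8 mm before the stop face. Pushing in: 0 to 6 N of rubbing, then a rise by 6 to 16 N as the bead passes the ball, then a clear drop or even a pull (the click), and about 6 mm past the peak the rigid stop.
- home_flag (a joint): Red flag on top of the stop block, moved by a light (1 N) brass pin that sticks 5 mm out of the stop face. m; 0 = free, 0.005 = pushed back by a cassette that is fully home against the stop.
- yellow_cassette: A like cassette with a yellow block; leave it. Origin at bench height, 24 mm ahead of its middle; x to the nose, z up.
- hammer: Small hammer, 220 mm long, lying; leave it. Origin: on its long axis, at bench height.
- brush: Bench brush, 170 mm long, lying; leave it. Origin: on its long axis, at bench height.
- jar: Amber jar, 54 mm across, 65 mm high; leave it. Origin: underside.
- wax_block: Green wax block, 70 x 35 x 18 mm; leave it. Origin: underside.
- doming_block: Brass doming block, 50 mm cube; leave it. Origin: underside.
- cup: White cup, 70 mm across, 80 mm high; leave it. Origin: underside.
- ring_blank: Copper ring blank, 28 mm across, 8 mm high; leave it. Origin: underside.
There are look-alikes about, which are no part of the job. There is more than one size of the part that bears blue_cassette_mid; the job needs the larger. Leave any purple look-alike of the dock alone.

How it is judged:
By the outcome, as a careful person would: the job done as asked, in the order asked, and still so for the second after the job is handed in, with the robot touching nothing.
It also fails if it takes over 67 s, if anything falls off the work surface, if the arm or the gripper's body presses on something with over 40 N, if the wrist force passes 120 N, or if a joint passes its speed limit or range.

### The arm

A 7-joint arm with a two-finger parallel gripper is mounted at the origin on the work surface. World frame = base frame: x ahead of the robot, y to its left, z up, the work surface at z = 0. Lengths are in mm, angles in rad, forces in N, time in s.
With the tool pointing down it reaches from about 400 to 875 mm from the base axis. Payload 4.4 kg.
Tool frame: the origin (TCP) lies at the very end of the fingers, on their centre line; the grasp point (between the pads) lies 19 mm behind it; y points along the fingers, z is the direction in which the jaws open and shut, and the axes are right-handed (so a half turn about y gives the same grasp; the last joint's range is limited). The gripper opens to 85 mm and grips with 20 to 120 N. Pads are 22 mm wide; open, the fingers measure 114 mm over their backs; the gripper's body (76 mm by 85 mm) begins 54 mm behind the grasp point. The pads swing forward as they close: fully open they stand 13 mm farther back than shut.
Start: joints at [1.076, 0.628, 0.038, 1.517, -0.027, 0.996, -0.02], TCP at [270.285, -591.155, 231.313] pointing down, gripper open.
Joint ranges: [-3.06, 3.06], [-0.37, 2.12], [-1.25, 1.32], [0.18, 2.47], [-1.1, 4.24], [0.23, 1.98], [-2.94, 2.94]. Speed limits (rad/s): [2.57, 2.57, 3.14, 3.14, 3.14, 3.14, 3.14].

### API

Orientations are given as [roll, pitch, yaw] about the fixed x, y, z axes, in that order (R = Rz(yaw) Ry(pitch) Rx(roll)).
In Python, from cell import ctrl, imaging, finish_job gives the robot as it stands.
- The arm moves only by the shell command python3 -m inch 'ROWS'. ROWS is JSON, one flat list of numbers, 7 for each row, row after row: the opening, from 0 (shut) to 1 (fully open), then the shift along the tool's x, y, z in cm, then the turn, a rotation vector about the tool's x, y, z in degrees. A call has 1 to 12 rows; each row is the pose to reach, as a shift and turn from the pose commanded when the call began, along the tool's axes at that moment; what a row does not reach only later rows make up. A row lasts 1/10 s, in which the tool goes at most 50 mm and 8.59 degrees, less where a joint would pass 70% of its speed; a pose out of reach is approached as far as the arm can. A call with a gripper value outside its range is refused whole. The fingers move at their own pace and stop on an object; the grip force is fixed at half the most. Time passes only in rows, so rows that repeat a pose let the fingers close. It gives the time, the measured TCP pose, the force and the opening at its end, in the units of the state.
- ctrl.read_state(): the state, without advancing time (a new reading comes with each control period).
- imaging.get_image(name): name is "scene" or "top" or "wrist"; returns a dict with "img" (384x512x3 uint8, red, green, blue), "fx", "fy", "cx", "cy" (pixels), "R" (3x3) and "t" (3): a world point X has camera coordinates R X + t. Camera axes: x right, y down, z forward; pixel columns grow to the right and rows downward; lengths in mm; the calibration is good to about 2 mm. The wrist camera is an equidistant fisheye: a pixel r from the principal point sees the ray r / f radians off the axis. A picture is of the moment at which its call begins. There is no depth.
- finish_job(): hands the job in, once; it reports no verdict.
The state is a dict: "clock": time; "qpos": joint angles; "qd": joint speeds; "tau": joint torques, N m; "eef_pos": TCP position; "tool_rot": TCP orientation; "force": force on the tool from outside, world axes, zero at the start; "torque": the same for the moment, N m; "width": finger opening in mm.
Only numpy, scipy, OpenCV 4.12 (cv2) and the standard library are available. Lean on these libraries where they do the work, as an engineer would, in place of code of your own. Each camera call takes 0.05 s, during which the arm holds its last target.

## Working session

There is one attempt and no reset: what is moved stays moved. The work goes in short steps, Python scripts to look and compute and a shell command to move; the robot and the scene stay as the last step left them, time stands still between calls to the robot, and variables do not carry over. Pictures are saved under pics/ and viewed, and the job is handed in when it is done.

```bash
ls; mkdir -p pics; python3 - <<'E'
from cell import ctrl, imaging
import cv2
s=ctrl.read_state();print(s)
for n in("scene","top","wrist"):
    d=imaging.get_image(n);cv2.imwrite(f"pics/{n}0.png",d["img"][:,:,::-1]);print(n,d["fx"],d["fy"],d["cx"],d["cy"],d["R"],d["t"])
E
```

```text
pics
{'clock': 0.0, 'qpos': array([ 1.07620984,  0.62938785,  0.0384236 ,  1.51839823, -0.02700644,
        0.99631851, -0.02000701]), 'qd': array([-0.0005152 , -0.00232023,  0.00086403, -0.0004626 ,  0.00031581,
        0.00093809,  0.00047757]), 'tau': array([-7.12491401e-04, -5.63398826e+01,  1.22571845e+00, -1.93446815e+01,
        1.09481442e-02,  1.05473486e-02, -1.13634908e-05]), 'eef_pos': array([ 270.01362675, -590.54457531,  230.35207055]), 'tool_rot': array([-1.57279079e+00, -1.31799954e-05, -2.71280251e+00]), 'force': array([ 0.49708875, -0.75934767, -0.13137741]), 'torque': array([ 0.03721002,  0.00641549, -0.03817796]), 'width': 85.09407637550468}
scene 429.85964854805826 429.85964854805826 255.67052744201837 188.73582036484984 [[-0.75862277  0.65152554 -0.00244382]
 [ 0.48649491  0.56396161 -0.66728555]
 [-0.43337536 -0.50740691 -0.74479798]] [ 450.3181591  -279.32908858 1475.24117151]
top 364.85066510907393 364.85066510907393 255.2762010942095 193.6102548714582 [[ 0.02895061 -0.99957685 -0.00282562]
 [-0.98539566 -0.02806511 -0.1679516 ]
 [ 0.16780123  0.00764665 -0.98579119]] [ 20.05337982 592.78464658 920.88216726]
wrist 297.3186396354542 297.3186396354542 251.33282692664667 193.48786884165986 [[ 0.41532794 -0.90967016 -0.0017021 ]
 [-0.8615571  -0.39396006  0.32017939]
 [-0.29192819 -0.13151299 -0.9473554 ]] [-648.68845312  -42.2317144   381.00496948]
```

```bash
python3 - <<'E'
import cv2
for n in("scene","top","wrist"):
    i=cv2.imread(f"pics/{n}0.png");cv2.imwrite(f"pics/{n}0b.png",cv2.resize(i,(800,600),interpolation=cv2.INTER_CUBIC))
E
```

```text
(no output)
```

View pics/scene0b.png

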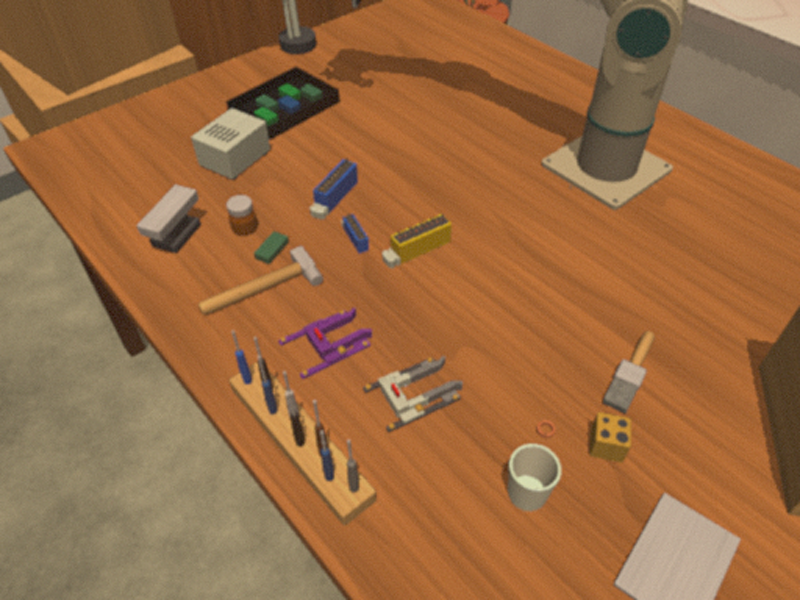

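View pics/top0b.png

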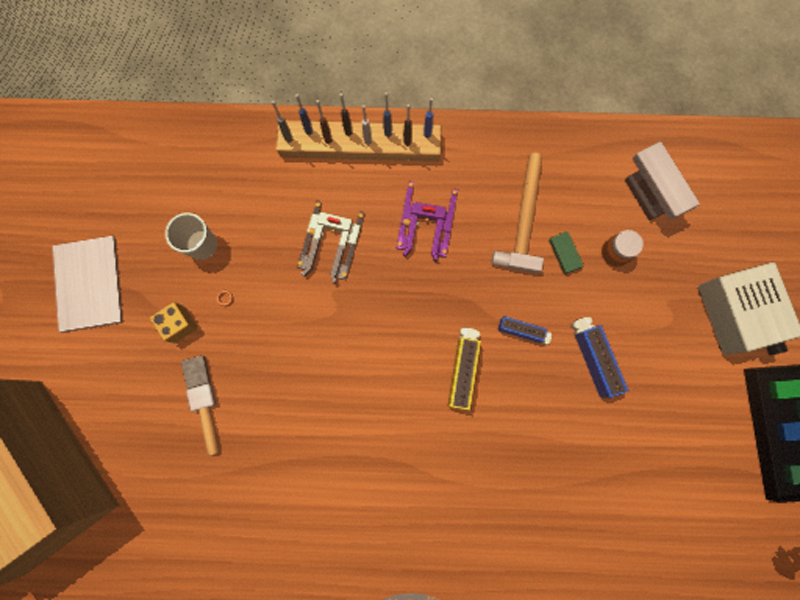

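View pics/wrist0b.png

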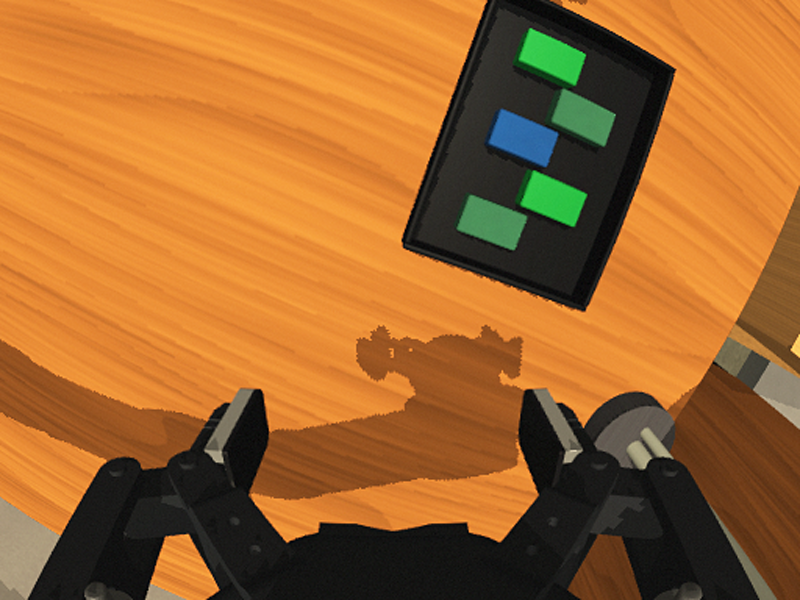

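In the top picture (800x600): the large blue cassette is at about (600,358) with its nose at (583,325). The small blue one is at (525,330), the yellow one at (465,370) and the blue chip in the tray at (790,432). The grey dock is at (333,240) with its mouth facing down the image, and the purple look-alike is at (428,220). I choose (600,358) and the grey dock, and will check both in a crop.

```bash
python3 - <<'E'
import cv2,numpy as np
i=cv2.imread("pics/top0.png")
a=cv2.resize(i[195:265,310:410],(800,560),interpolation=cv2.INTER_CUBIC)
b=cv2.resize(i[120:190,180:280],(800,560),interpolation=cv2.INTER_CUBIC)
cv2.imwrite("pics/cA.png",a);cv2.imwrite("pics/cB.png",b)
s=cv2.imread("pics/scene0.png")
cv2.imwrite("pics/cS.png",cv2.resize(s[215:285,220:310],(800,622),interpolation=cv2.INTER_CUBIC)[:600])
E
```

```text
(no output)
```

View pics/cA.png

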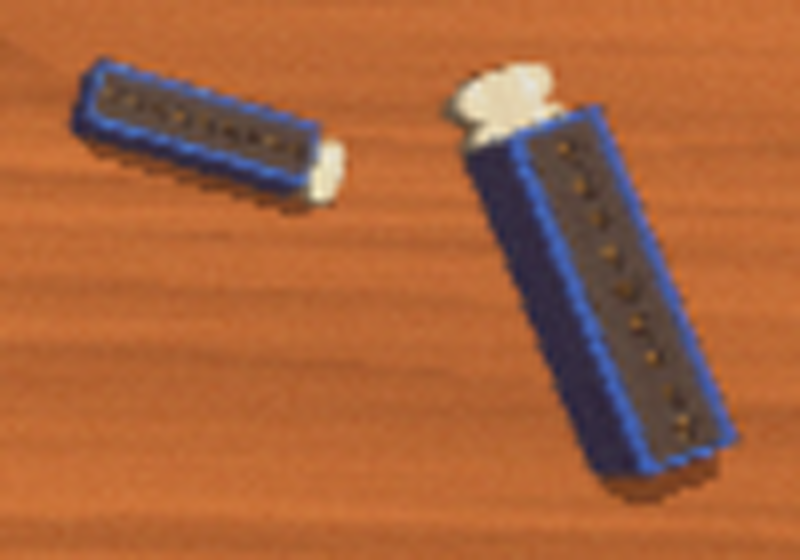

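View pics/cB.png

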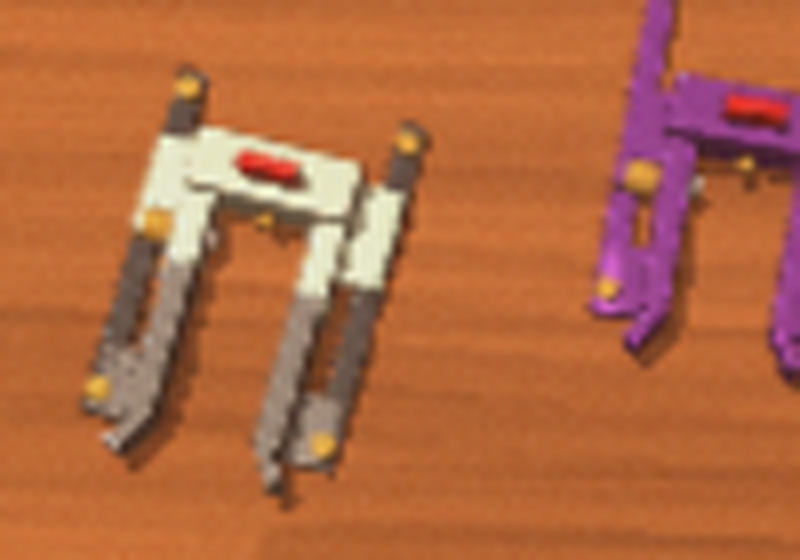

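View pics/cS.png

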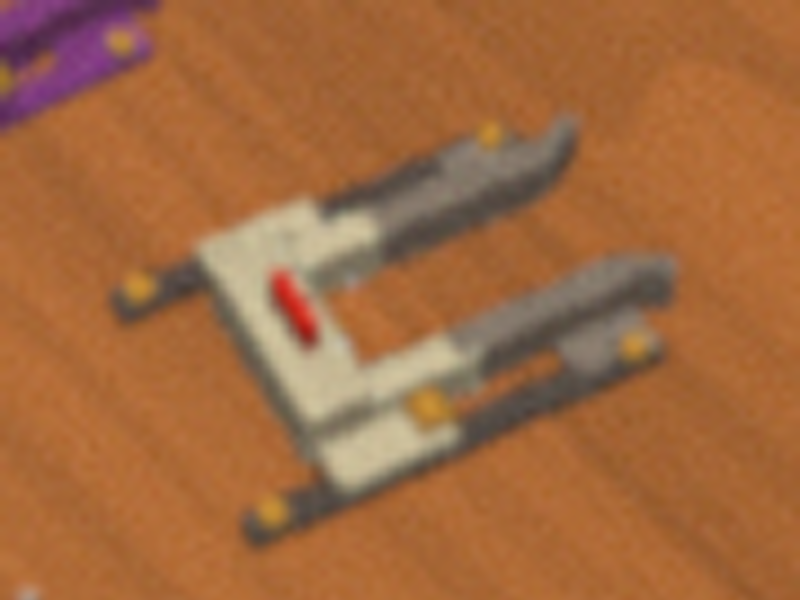

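```bash
cat > h.py <<'E'
import numpy as np,cv2
from cell import ctrl,imaging
def ray(d,p):
    R=np.array(d["R"]);t=np.array(d["t"]);v=R.T@np.array([(p[0]-d["cx"])/d["fx"],(p[1]-d["cy"])/d["fy"],1]);return -R.T@t,v/np.linalg.norm(v)
def onz(d,p,z):
    c,v=ray(d,p);return c+v*(z-c[2])/v[2]
def tri(d1,p1,d2,p2):
    c1,v1=ray(d1,p1);c2,v2=ray(d2,p2)
    s=np.linalg.lstsq(np.c_[v1,-v2],c2-c1,rcond=None)[0];a=c1+s[0]*v1;b=c2+s[1]*v2;return (a+b)/2,np.linalg.norm(a-b)
E
cat > m1.py <<'E'
from h import *
T=imaging.get_image("top");S=imaging.get_image("scene")
import pickle;pickle.dump((T,S),open("ts.pkl","wb"))
A=lambda u:(310+(u[0]+.5)/8-.5,195+(u[1]+.5)/8-.5)
B=lambda u:(180+(u[0]+.5)/8-.5,120+(u[1]+.5)/8-.5)
C=lambda u:(220+(u[0]+.5)/8.889-.5,215+(u[1]+.5)/8.889-.5)
np.set_printoptions(precision=1,suppress=True)
q=[onz(T,A(u),50)for u in[(515,148),(603,108),(738,437),(650,475)]]
f=(q[0]+q[1])/2;r=(q[2]+q[3])/2;dx=(f-r)[:2];L=np.linalg.norm(dx);dx/=L
print("cass",q,L,np.degrees(np.arctan2(dx[1],dx[0])),"w",np.linalg.norm(q[0]-q[1]),"mid",(f+r)[:2]/2+11*dx)
pts=[tri(T,B(a),S,C(b)) for a,b in [((190,88),(272,512)),((408,140),(138,287)),((97,387),(633,345)),((323,445),(490,135))]]
print(pts)
P=[p[0] for p in pts];d=(P[0]+P[1]-P[2]-P[3])[:2];print("dock ang",np.degrees(np.arctan2(d[1],d[0])), "mid front",(P[2]+P[3])/2,"rear",(P[0]+P[1])/2)
for u in [(213,235),(163,390),(125,450),(305,300),(258,450),(275,495)]: print(u,onz(T,B(u),20))
E
python3 m1.py
```

```text
cass [array([ 548.9, -277.1,   50. ]), array([ 563. , -306.4,   50. ]), array([ 456.8, -346.8,   50. ]), array([ 443.8, -317.9,   50. ])] 113.25242328512947 21.02029792693867 w 32.577481357302254 mid [ 513.4 -308.1]
[(array([776.9, 191.9,   9.4]), np.float64(1.690000853860541)), (array([759.3, 112.7,  11.5]), np.float64(1.0434549212110618)), (array([666.4, 218.1,  11. ]), np.float64(0.6606630209372447)), (array([647.7, 138. ,  10.8]), np.float64(1.0601113396167332))]
dock ang -13.052676903628667 mid front [657.  178.   10.9] rear [768.1 152.3  10.5]
(213, 235) [720.2 178.6  20. ]
(163, 390) [664.  193.1  20. ]
(125, 450) [642.3 205.1  20. ]
(305, 300) [697.6 145.3  20. ]
(258, 450) [643.6 159.1  20. ]
(275, 495) [627.9 152.4  20. ]
```

```bash
cat >> h.py <<'E'
from scipy.spatial.transform import Rotation as Ro
np.set_printoptions(precision=2,suppress=True)
def st():
    s=ctrl.read_state();R=Ro.from_euler('xyz',s["tool_rot"]);return s,np.array(s["eef_pos"]),R
def plan(pos,yaw):
    s,p,R=st();G=Ro.from_euler('xyz',[-90,0,yaw],degrees=True)
    print("clock",s["clock"],"p",p,"yaw",np.degrees(s["tool_rot"]),"F",s["force"],"w",s["width"])
    print("shift cm",R.inv().apply(np.array(pos)-p)/10,"turn deg",(R.inv()*G).as_rotvec(degrees=True))
def wdump(name):
    W=imaging.get_image("wrist");cv2.imwrite(f"pics/{name}.png",cv2.resize(W["img"][:,:,::-1],(800,600),interpolation=cv2.INTER_CUBIC));
    import pickle;pickle.dump(W,open(f"{name}.pkl","wb"));return W
def fr(d,p,z): # fisheye pixel to plane z
    x=(p[0]-d["cx"])/d["fx"];y=(p[1]-d["cy"])/d["fy"];r=np.hypot(x,y)
    v=np.array([np.sin(r)*x/r,np.sin(r)*y/r,np.cos(r)]);R=np.array(d["R"]);c=-R.T@np.array(d["t"]);v=R.T@v;return c+v*(z-c[2])/v[2]
def fp(d,X):
    c=np.array(d["R"])@np.array(X)+d["t"];r=np.hypot(c[0],c[1]);th=np.arctan2(r,c[2]);return np.array([d["cx"]+d["fx"]*th*c[0]/r,d["cy"]+d["fy"]*th*c[1]/r])
E
python3 - <<'E'
from h import *
W=imaging.get_image("wrist");R=np.array(W["R"]);c=-R.T@W["t"];s,p,Rt=st();print("cam in tool",Rt.inv().apply(c-p),"axis",Rt.inv().apply(R[2]))
plan([468.6,-325.3,160],-159)
E
```

```text
cam in tool [ -81.61 -142.76   -0.39] axis [ 0.32  0.95 -0.  ]
clock 0.3 p [ 270.24 -590.98  230.99] yaw [ -90.03    0.   -155.43] F [-0.41 -0.61 -0.39] w 85.27169260410683
shift cm [-29.09   7.11 -15.91] turn deg [ 0.03  3.57 -0.  ]
```

```bash
python3 -m inch '[1,-29.1,7.1,-15.9,0,3.6,0, 1,-29.1,7.1,-15.9,0,3.6,0, 1,-29.1,7.1,-15.9,0,3.6,0, 1,-29.1,7.1,-15.9,0,3.6,0, 1,-29.1,7.1,-15.9,0,3.6,0, 1,-29.1,7.1,-15.9,0,3.6,0, 1,-29.1,7.1,-15.9,0,3.6,0, 1,-29.1,7.1,-15.9,0,3.6,0, 1,-29.1,7.1,-15.9,0,3.6,0, 1,-29.1,7.1,-15.9,0,3.6,0, 1,-29.1,7.1,-15.9,0,3.6,0]'
python3 - <<'E'
from h import *
W=wdump("w1");plan([468.6,-325.3,160],-159)
E
```

```text
clock: 1.4
eef_pos: [467.8, -327.5, 160.7]
tool_rot: [-1.57, -0.0, -2.779]
force: [-0.2, -0.5, 0.5]
width: 85.8
clock 1.45 p [ 467.87 -327.3   160.65] yaw [ -89.95   -0.01 -159.2 ] F [-0.38 -0.39 -0.46] w 85.13826097034132
shift cm [-0.14  0.07 -0.16] turn deg [-0.05 -0.2   0.01]
```

View pics/w1.png

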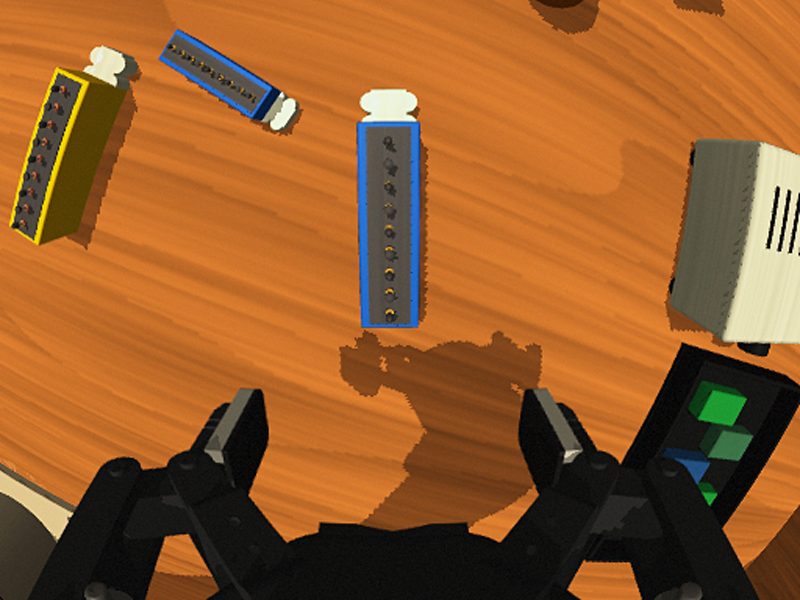

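The wrist view shows the large blue cassette upright, nose up the image. Its top corners are at (358,123), (420,123), (418,327) and (361,327).

```bash
python3 - <<'E'
from h import *
import pickle
W=pickle.load(open("w1.pkl","rb"))
k=lambda u:((u[0]+.5)/1.5625-.5,(u[1]+.5)/1.5625-.5)
q=[fr(W,k(u),50) for u in[(357.5,122.5),(420.5,122.5),(418.5,327.5),(360.5,327.5)]]
f=(q[0]+q[1])/2;r=(q[2]+q[3])/2;d=(f-r)[:2];L=np.linalg.norm(d);d/=L
a=np.degrees(np.arctan2(d[1],d[0]));mid=(f+r)[:2]/2+11*d;g=mid-48*d
print(L,np.linalg.norm(q[0]-q[1]),np.linalg.norm(q[2]-q[3]),a,mid,g)
plan([g[0],g[1],9],a-180)
E
```

```text
116.97056822497291 33.63680866123787 34.109632580374864 20.801204850721245 [ 513.63 -307.64] [ 468.76 -324.68]
clock 1.45 p [ 467.87 -327.3   160.65] yaw [ -89.95   -0.01 -159.2 ] F [-0.38 -0.39 -0.46] w 85.13826097034132
shift cm [-0.18 15.17 -0.23] turn deg [-0.05 -0.    0.01]
```

```bash
python3 -m inch '[1,-0.2,5,-0.2,0,0,0, 1,-0.2,9,-0.2,0,0,0, 1,-0.2,13,-0.2,0,0,0, 1,-0.2,15.1,-0.2,0,0,0, 1,-0.2,15.1,-0.2,0,0,0, 1,-0.2,15.1,-0.2,0,0,0, 1,-0.2,15.1,-0.2,0,0,0]'
python3 - <<'E'
from h import *
plan([468.76,-324.68,9],-159.2)
E
```

```text
clock: 2.15
eef_pos: [470.9, -324.2, 10.9]
tool_rot: [-1.568, 0.002, -2.776]
force: [-0.4, 0.5, -0.1]
width: 85.2
clock 2.15 p [ 470.85 -324.18   10.95] yaw [ -89.86    0.1  -159.08] F [-0.39  0.46 -0.06] w 85.22485551752507
shift cm [ 0.21  0.19 -0.03] turn deg [-0.14  0.12 -0.1 ]
```

```bash
python3 -m inch '[1,0.1,0.1,0,0,0,0, 0,0.1,0.1,0,0,0,0, 0,0.1,0.1,0,0,0,0, 0,0.1,0.1,0,0,0,0, 0,0.1,0.1,0,0,0,0, 0,0.1,0.1,0,0,0,0, 0,0.1,0.1,0,0,0,0, 0,0.1,0.1,0,0,0,0, 0,0.1,0.1,0,0,0,0, 0,0.1,0.1,0,0,0,0]'
python3 - <<'E'
from h import *
W=wdump("w2");plan([468.76,-324.68,9],-159.2)
E
```

```text
clock: 3.15
eef_pos: [469.4, -323.7, 8.8]
tool_rot: [-1.57, 0.001, -2.776]
force: [0.5, -0.5, 4.7]
width: 33.5
clock 3.2 p [ 469.44 -323.75    8.78] yaw [ -89.94    0.03 -159.04] F [-1.1  -0.92  4.68] w 33.531127532785746
shift cm [ 0.1  -0.02  0.06] turn deg [-0.06  0.16 -0.03]
```

View pics/w2.png

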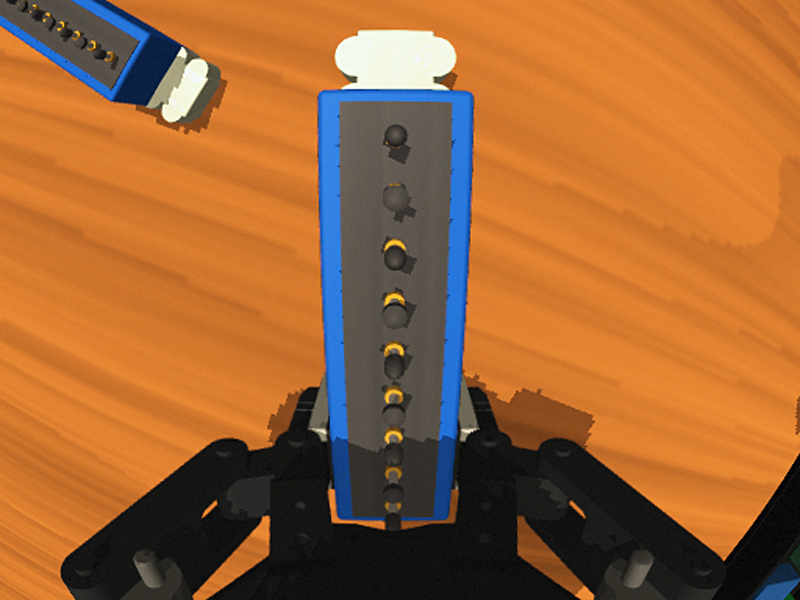

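```bash
python3 -m inch '[0,0,-2,0,0,0,0, 0,0,-6,0,0,0,0, 0,0,-10,0,0,0,0, 0,0,-10,0,0,0,0, 0,0,-10,0,0,0,0, 0,0,-10,0,0,0,0]'
python3 - <<'E'
from h import *
plan([493.3,213.8,109],-193.3)
E
```

```text
clock: 3.8
eef_pos: [467.6, -322.2, 106.6]
tool_rot: [-1.574, -0.002, -2.775]
force: [-1.2, 0.7, -3.8]
width: 33.4
clock 3.8 p [ 467.6  -322.21  106.59] yaw [ -90.19   -0.13 -159.01] F [-1.22  0.71 -3.83] w 33.43167560841846
shift cm [-21.6   -0.13 -49.13] turn deg [ 0.14 34.29  0.19]
```

```bash
python3 -m inch '[0,-1,0,-2,0,1.5,0, 0,-3,0,-6,0,4,0, 0,-5,0,-11,0,8,0, 0,-7,0,-15.5,0,11,0, 0,-9,0,-20,0,14,0, 0,-11,0,-24.5,0,17,0, 0,-13,0,-29,0,20,0, 0,-15,0,-33.5,0,23,0, 0,-17,0,-38,0,26,0, 0,-19,0,-42.5,0,29,0, 0,-20.5,0,-46,0,32,0, 0,-21.3,0,-48,0,33.5,0]'
python3 -m inch '[0,-0.2,0,-0.6,0,0.5,0, 0,-0.3,0,-1.1,0,0.8,0, 0,-0.3,0,-1.1,0,0.8,0, 0,-0.3,0,-1.1,0,0.8,0, 0,-0.3,0,-1.1,0,0.8,0]'
python3 - <<'E'
from h import *
W=wdump("w3");plan([493.3,213.8,109],-193.3)
T=imaging.get_image("top");cv2.imwrite("pics/t3.png",cv2.resize(T["img"][100:280,120:360,::-1],(800,600),interpolation=cv2.INTER_CUBIC))
E
```

```text
clock: 5.0
eef_pos: [494.2, 205.7, 106.2]
tool_rot: [-1.57, -0.004, 2.927]
force: [-0.1, -0.9, -4.0]
width: 33.6
clock: 5.5
eef_pos: [501.6, 209.5, 108.3]
tool_rot: [-1.57, -0.0, 2.907]
force: [-0.1, 0.0, -3.1]
width: 33.7
clock 5.55 p [501.61 209.79 108.36] yaw [-89.97  -0.01 166.55] F [-1.05  1.45 -3.86] w 33.540778963000264
shift cm [ 0.9  -0.06 -0.2 ] turn deg [-0.03 -0.15  0.01]
```

View pics/w3.png

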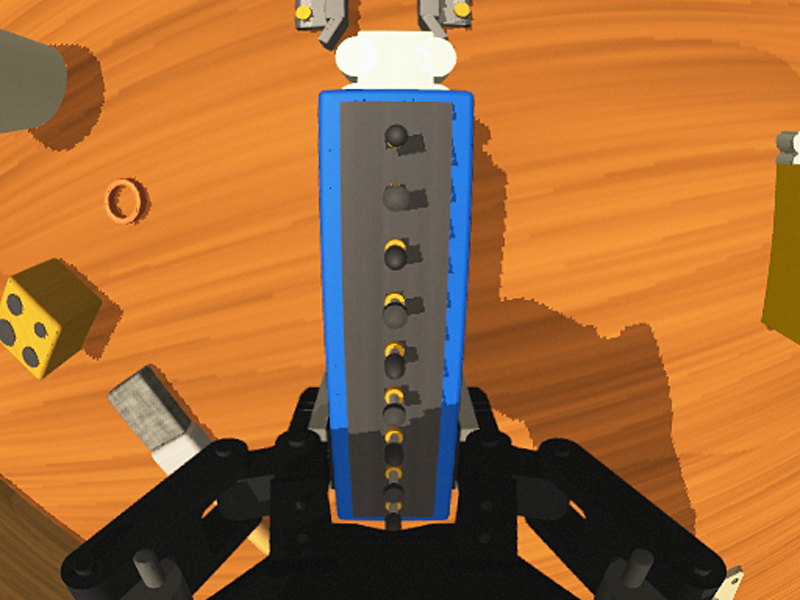

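View pics/t3.png

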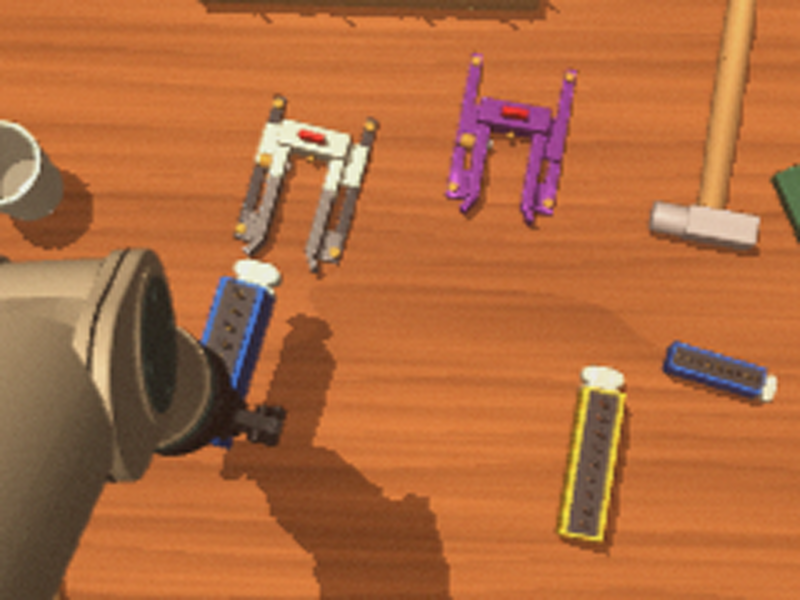

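```bash
python3 -m inch '[0,0,-4,0,0,0,0, 0,0,-9,0,0,0,0, 0,0,-13,0,0,0,0, 0,0,-13,0,0,0,0, 0,0,-13,0,0,0,0, 0,0,-13,0,0,0,0, 0,0,-13,0,0,0,0]'
python3 - <<'E'
from h import *
W=wdump("w4");plan([493.3,213.8,109],-193.3)
cv2.imwrite("pics/w4c.png",cv2.resize(W["img"][:90,190:320,::-1],(780,540),interpolation=cv2.INTER_CUBIC))
E
```

```text
clock: 6.3
eef_pos: [500.2, 210.7, 236.6]
tool_rot: [-1.569, -0.003, 2.909]
force: [1.4, 0.8, -4.2]
width: 33.4
clock 6.35 p [500.53 210.74 236.72] yaw [-89.88  -0.14 166.65] F [-0.42 -0.22 -3.55] w 33.34727845620553
shift cm [ 0.74 12.77 -0.16] turn deg [-0.12 -0.05  0.14]
```

View pics/w4c.png

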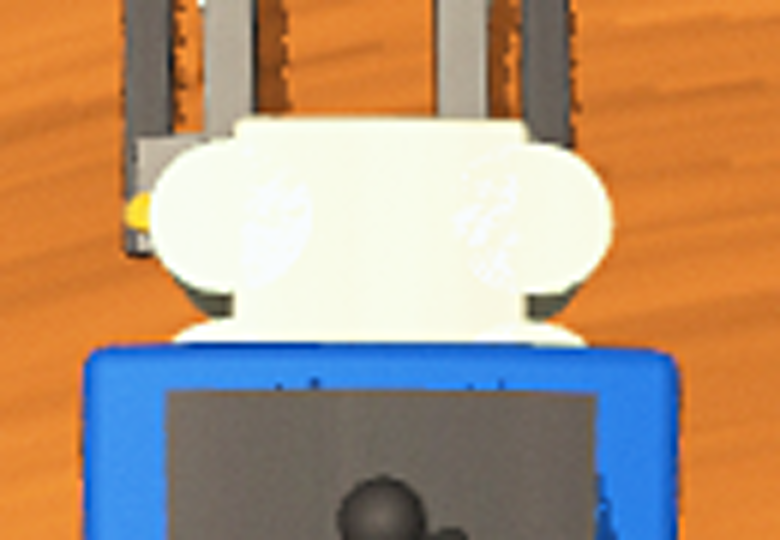

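```bash
python3 - <<'E'
from h import *
import pickle
W=pickle.load(open("w4.pkl","rb"));I=W["img"].astype(int)
for y in (1,2,14,15): print(y,[tuple(I[y,x]) [2] for x in range(206,290)])
E
```

```text
1 [np.int64(51), np.int64(53), np.int64(53), np.int64(54), np.int64(49), np.int64(101), np.int64(96), np.int64(90), np.int64(93), np.int64(91), np.int64(93), np.int64(89), np.int64(47), np.int64(25), np.int64(28), np.int64(46), np.int64(47), np.int64(84), np.int64(139), np.int64(158), np.int64(159), np.int64(158), np.int64(152), np.int64(152), np.int64(156), np.int64(134), np.int64(53), np.int64(26), np.int64(29), np.int64(29), np.int64(27), np.int64(37), np.int64(45), np.int64(47), np.int64(45), np.int64(46), np.int64(46), np.int64(49), np.int64(48), np.int64(47), np.int64(47), np.int64(50), np.int64(50), np.int64(49), np.int64(49), np.int64(46), np.int64(50), np.int64(52), np.int64(48), np.int64(52), np.int64(53), np.int64(51), np.int64(51), np.int64(52), np.int64(53), np.int64(46), np.int64(48), np.int64(155), np.int64(155), np.int64(153), np.int64(151), np.int64(151), np.int64(150), np.int64(150), np.int64(141), np.int64(69), np.int64(32), np.int64(29), np.int64(31), np.int64(31), np.int64(46), np.int64(86), np.int64(93), np.int64(86), np.int64(87), np.int64(88), np.int64(86), np
[... 2984 characters left out ...]
4(48), np.int64(46), np.int64(49), np.int64(48), np.int64(50), np.int64(47), np.int64(48), np.int64(47), np.int64(48), np.int64(47), np.int64(47), np.int64(50), np.int64(49), np.int64(48), np.int64(50), np.int64(46), np.int64(50), np.int64(50), np.int64(48), np.int64(51), np.int64(51), np.int64(46), np.int64(35), np.int64(148), np.int64(155), np.int64(150), np.int64(151), np.int64(151), np.int64(149), np.int64(149), np.int64(159), np.int64(42), np.int64(26), np.int64(30), np.int64(38), np.int64(49), np.int64(33), np.int64(83), np.int64(96), np.int64(90), np.int64(88), np.int64(87), np.int64(86), np.int64(88), np.int64(86), np.int64(26), np.int64(50), np.int64(49), np.int64(48), np.int64(49)]
```

```bash
python3 - <<'E'
from h import *
import pickle
W=pickle.load(open("w4.pkl","rb"));s,p,R=st()
a=fr(W,(246.95,1.5),20);b=fr(W,(246.97,14.5),20)
l=fr(W,(231.37,8),20);r=fr(W,(262.5,8),20)
d=(a-b)[:2];print(a,b,"ang",np.degrees(np.arctan2(d[1],d[0])),"w",np.linalg.norm(l-r))
c=-np.array(W["R"]).T@W["t"];print("cam",c)
zb=p[2]-9  # cassette bottom
n=fr(W,(190+381.5/6-.5,(215.5)/6-.5),zb+18);print("bead ctr",n)
# block front edge top corners
f=[fr(W,(190+(u+.5)/6-.5,(348.5)/6-.5),zb+50) for u in(84,680)];print(f,np.linalg.norm(f[0]-f[1]))
fm=(f[0]+f[1])/2
k=lambda u:((u[0]+.5)/1.5625-.5,(u[1]+.5)/1.5625-.5)
rr=[fr(W,k(u),zb+50) for u in[(336,519),(456,519)]];rm=(rr[0]+rr[1])/2
print(np.linalg.norm(rr[0]-rr[1]),np.linalg.norm(fm-rm));e=(fm-rm)[:2];print("cass ang",np.degrees(np.arctan2(e[1],e[0])),"tool",np.degrees(s["tool_rot"][2])-180)
for ang in(-13.2,):
  n_=np.array([np.sin(np.radians(-ang)),np.cos(np.radians(-ang))])
  for nm,X in dict(dock_a=a,dock_b=b,tcp=p,bead=n,fm=fm,rm=rm).items(): print(nm,X[:2]@n_)
# front screw triangulated etc
print("lip/left screw",fr(W,(190+138/6,212/6-.5),10))
E
```

```text
[695.74 168.82  20.  ] [679.03 172.75  20.  ] ang -13.224440758588322 w 36.85088952357051
cam [580.06 192.   379.23]
bead ctr [606.54 184.54 245.72]
[array([596.83, 204.17, 277.72]), array([589.2 , 171.74, 277.72])] 33.31384094950023
36.358714641015446 117.42087377891654
cass ang -13.238581810799912 tool -13.347071380916134
dock_a 323.2362752898703
dock_b 323.24359704971954
tcp 319.4683025697716
bead 318.1719961700661
fm 318.40558135561054
rm 318.4846501741558
lip/left screw [666.31 218.33  10.  ]
```

```bash
python3 -m inch '[0,0,4,-0.5,0,0,0, 0,0,9,-0.5,0,0,0, 0,0,14,-0.5,0,0,0, 0,0,18,-0.5,0,0,0, 0,0,21,-0.5,0,0,0, 0,0,22,-0.5,0,0,0, 0,0,22,-0.5,0,0,0, 0,0,22,-0.5,0,0,0, 0,0,22,-0.5,0,0,0]'
python3 - <<'E'
from h import *
W=wdump("w5");plan([493.3,213.8,9],-193.22);s,p,R=st();print(p[0]*.2287+p[1]*.9735,p[0]*.9735-p[1]*.2287)
cv2.imwrite("pics/w5c.png",cv2.resize(W["img"][:90,190:320,::-1],(780,540),interpolation=cv2.INTER_CUBIC))
S=imaging.get_image("scene");cv2.imwrite("pics/s5.png",cv2.resize(S["img"][170:290,210:370,::-1],(800,600),interpolation=cv2.INTER_CUBIC))
E
```

```text
clock: 7.25
eef_pos: [504.1, 216.6, 20.0]
tool_rot: [-1.573, 0.003, 2.909]
force: [0.2, 0.3, -3.6]
width: 33.2
clock 7.3 p [503.9  216.58  19.98] yaw [-90.11   0.15 166.67] F [ 0.8  -0.37 -3.93] w 33.35868671872219
shift cm [0.97 1.09 0.52] turn deg [ 0.11 -0.11 -0.15]
326.0777379101566 441.0134426972173
```

View pics/w5c.png

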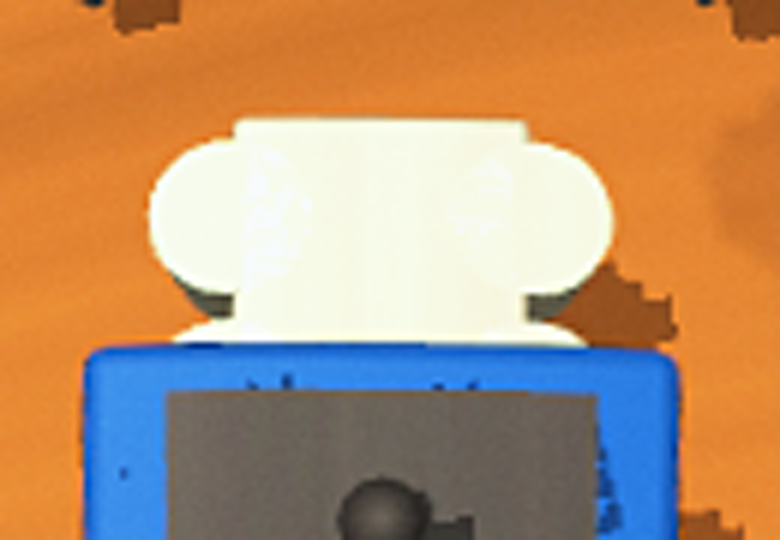

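View pics/s5.png

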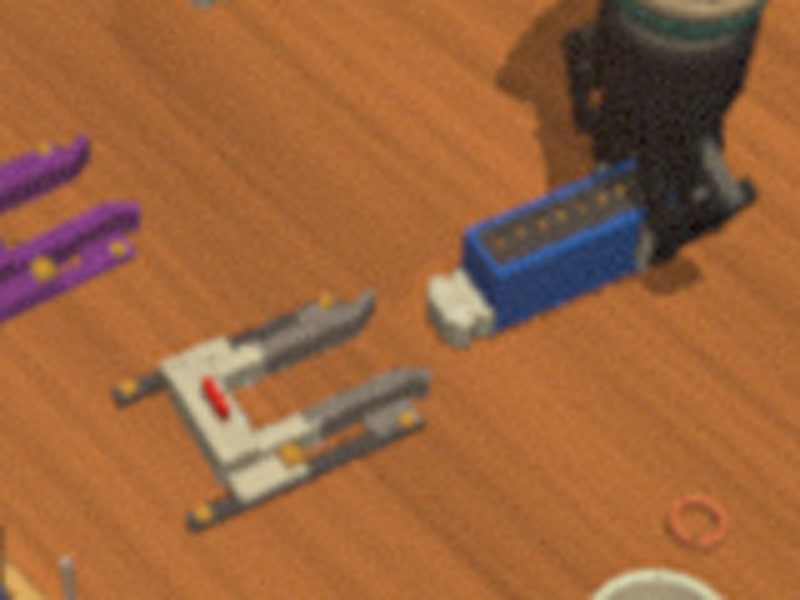

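```bash
python3 -m inch '[0,0,0.4,0.15,0,0,0, 0,0,0.7,0.15,0,0,0, 0,0,0.9,0.15,0,0,0, 0,0,1,0.15,0,0,0, 0,0,1,0.15,0,0,0, 0,0,1,0.15,0,0,0]'
python3 - <<'E'
from h import *
plan([493.3,213.8,9],-193.22);s,p,R=st();print(p[0]*.2287+p[1]*.9735,p[0]*.9735-p[1]*.2287)
E
```

```text
clock: 7.95
eef_pos: [502.1, 214.5, 8.8]
tool_rot: [-1.571, -0.0, 2.909]
force: [-3.6, 0.4, 5.6]
width: 33.3
clock 7.95 p [502.14 214.53   8.78] yaw [-90.01  -0.02 166.66] F [-3.65  0.44  5.57] w 33.31624327311977
shift cm [ 0.84 -0.02  0.28] turn deg [ 0.01 -0.12  0.02]
323.68694324033964 439.76481750121843
```

```bash
python3 -m inch '[0,-0.2,-0.04,0,0,0,0, 0,-0.5,-0.04,0,0,0,0, 0,-0.8,-0.04,0,0,0,0, 0,-0.8,-0.04,0,0,0,0, 0,-0.8,-0.04,0,0,0,0]'
python3 - <<'E'
from h import *
W=wdump("w6");
plan([493.3,213.8,9],-193.22);s,p,R=st();print(p[0]*.2287+p[1]*.9735,p[0]*.9735-p[1]*.2287)
cv2.imwrite("pics/w6c.png",cv2.resize(W["img"][:90,190:320,::-1],(780,540),interpolation=cv2.INTER_CUBIC))
E
```

```text
clock: 8.45
eef_pos: [509.6, 213.3, 8.8]
tool_rot: [-1.571, -0.001, 2.909]
force: [-4.8, 2.0, 4.7]
width: 33.4
clock 8.5 p [509.62 213.32   8.79] yaw [-90.02  -0.05 166.7 ] F [-5.07  2.04  4.6 ] w 33.32005759707666
shift cm [ 1.6  -0.02  0.33] turn deg [ 0.02 -0.08  0.05]
324.21384277313905 447.32897247930117
```

View pics/w6c.png

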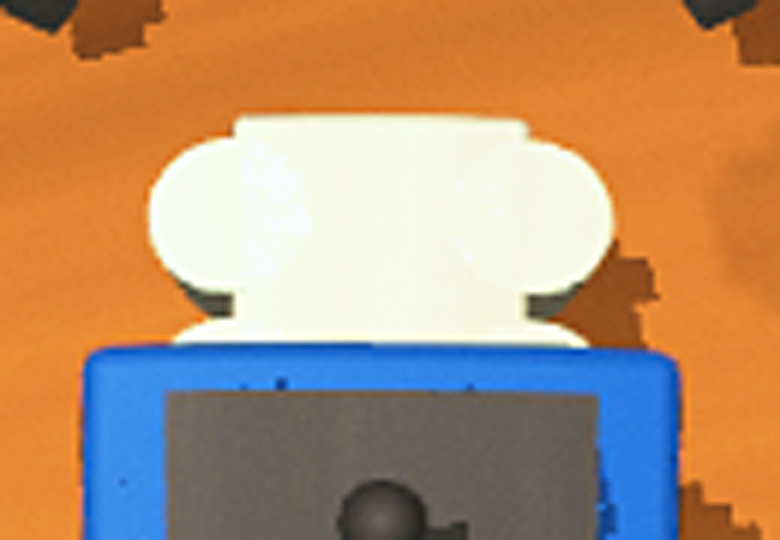

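```bash
cat > r.py <<'E'
from h import *
s,p,R=st();d=np.array([.9735,-.2287]);n=np.array([.2287,.9735]);F=s["force"]
print("s",p[:2]@d,"lat",p[:2]@n,"z",p[2],"Fd %.1f Fn %.1f Fz %.1f"%(F[:2]@d,F[:2]@n,F[2]),"rot",np.degrees(s["tool_rot"]),"w",s["width"])
E
python3 -m inch '[0,-0.2,-0.1,0,0,0,0, 0,-0.5,-0.15,0,0,0,0, 0,-0.8,-0.15,0,0,0,0, 0,-1.2,-0.15,0,0,0,0, 0,-1.2,-0.15,0,0,0,0]'
python3 r.py
python3 -m inch '[0,-0.3,0,0,0,0,0, 0,-0.6,0,0,0,0,0, 0,-0.9,0,0,0,0,0, 0,-1.2,0,0,0,0,0, 0,-1.2,0,0,0,0,0]'
python3 r.py
```

```text
clock: 9.0
eef_pos: [523.1, 209.4, 10.1]
tool_rot: [-1.571, 0.002, 2.908]
force: [0.2, 0.1, -4.1]
width: 33.4
s 461.3146626224289 lat 323.49057815664884 z 10.122738170103426 Fd 0.2 Fn 0.2 Fz -4.1 rot [-90.     0.09 166.62] w 33.433635808604556
clock: 9.5
eef_pos: [534.2, 207.0, 10.3]
tool_rot: [-1.571, 0.001, 2.909]
force: [0.7, 0.1, -3.6]
width: 33.2
s 472.71125458071333 lat 323.67507637393214 z 10.297431191841836 Fd 0.7 Fn 0.3 Fz -3.6 rot [-90.01   0.05 166.65] w 33.23484231109268
```

```bash
python3 -m inch '[0,0,0.1,-0.05,0,0,0, 0,0,0.14,-0.05,0,0,0, 0,0,0.14,-0.05,0,0,0]'
python3 r.py
python3 -m inch '[0,-0.2,0,0,0,0,0, 0,-0.4,0,0,0,0,0, 0,-0.6,0,0,0,0,0, 0,-0.8,0,0,0,0,0, 0,-0.8,0,0,0,0,0]'
python3 r.py
```

```text
clock: 9.8
eef_pos: [533.4, 207.8, 8.9]
tool_rot: [-1.571, -0.0, 2.909]
force: [-0.8, -0.7, -1.4]
width: 33.7
s 471.77711202444874 lat 324.2943702965237 z 8.889626206644675 Fd -0.6 Fn -0.8 Fz -1.4 rot [-90.    -0.01 166.68] w 33.74332381818321
clock: 10.3
eef_pos: [542.1, 205.7, 8.8]
tool_rot: [-1.571, 0.001, 2.909]
force: [1.0, -0.2, -3.1]
width: 33.1
s 480.6899079577631 lat 324.18197759659506 z 8.833480361112498 Fd 1.0 Fn -0.0 Fz -3.1 rot [-90.01   0.06 166.65] w 33.14096811090839
```

```bash
python3 -m inch '[0,-0.2,0.03,0,0,0,0, 0,-0.4,0.03,0,0,0,0, 0,-0.6,0.03,0,0,0,0, 0,-0.8,0.03,0,0,0,0, 0,-1,0.03,0,0,0,0, 0,-1,0.03,0,0,0,0]'
python3 r.py
python3 -m inch '[0,-0.2,0,0,0,0,0, 0,-0.4,0,0,0,0,0, 0,-0.6,0,0,0,0,0, 0,-0.8,0,0,0,0,0, 0,-1,0,0,0,0,0, 0,-1,0,0,0,0,0]'
python3 r.py
```

```text
clock: 10.9
eef_pos: [550.7, 203.9, 8.8]
tool_rot: [-1.571, -0.001, 2.909]
force: [-5.3, 0.7, 5.4]
width: 33.0
s 489.4649830568213 lat 324.4591191727577 z 8.797189126568298 Fd -5.3 Fn -0.5 Fz 5.4 rot [-90.02  -0.06 166.68] w 32.96028785496855
clock: 11.5
eef_pos: [560.3, 201.7, 8.8]
tool_rot: [-1.571, -0.001, 2.909]
force: [-4.5, 1.8, 5.3]
width: 33.2
s 499.32477149298893 lat 324.45298105375934 z 8.807421208366472 Fd -4.8 Fn 0.7 Fz 5.3 rot [-90.02  -0.07 166.68] w 33.174495773898094
```

```bash
python3 -m inch '[0,-0.2,-0.02,0,0,0,0, 0,-0.4,-0.02,0,0,0,0, 0,-0.6,-0.02,0,0,0,0, 0,-0.6,-0.02,0,0,0,0]'
python3 r.py
python3 -m inch '[0,-0.2,0,0,0,0,0, 0,-0.4,0,0,0,0,0, 0,-0.6,0,0,0,0,0, 0,-0.6,0,0,0,0,0]'
python3 r.py
python3 -m inch '[0,-0.2,0,0,0,0,0, 0,-0.4,0,0,0,0,0, 0,-0.6,0,0,0,0,0, 0,-0.6,0,0,0,0,0]'
python3 r.py
```

```text
clock: 11.9
eef_pos: [566.8, 199.9, 8.8]
tool_rot: [-1.571, -0.0, 2.909]
force: [-3.6, 1.8, 3.8]
width: 33.5
s 506.03793947716326 lat 324.24712626951026 z 8.813718672471309 Fd -4.0 Fn 0.9 Fz 3.8 rot [-90.01  -0.   166.67] w 33.4725360172734
clock: 12.3
eef_pos: [572.6, 198.5, 8.8]
tool_rot: [-1.571, -0.0, 2.909]
force: [-4.7, 1.4, 4.6]
width: 33.3
s 512.0181411195056 lat 324.214079862353 z 8.818093210161855 Fd -4.9 Fn 0.3 Fz 4.6 rot [-90.01  -0.   166.67] w 33.330337311222245
clock: 12.7
eef_pos: [578.3, 197.1, 8.8]
tool_rot: [-1.571, -0.0, 2.909]
force: [-4.8, 0.9, 3.6]
width: 33.5
s 517.9269553401988 lat 324.1576216500787 z 8.80660092049065 Fd -4.9 Fn -0.2 Fz 3.6 rot [-90.01  -0.01 166.66] w 33.53435892895657
```

```bash
python3 - <<'E'
from h import *
W=wdump("w7")
cv2.imwrite("pics/w7c.png",cv2.resize(W["img"][:90,190:320,::-1],(780,540),interpolation=cv2.INTER_CUBIC))
S=imaging.get_image("scene");cv2.imwrite("pics/s7.png",cv2.resize(S["img"][200:290,210:330,::-1],(800,600),interpolation=cv2.INTER_CUBIC))
E
```

```text
(no output)
```

View pics/w7c.png

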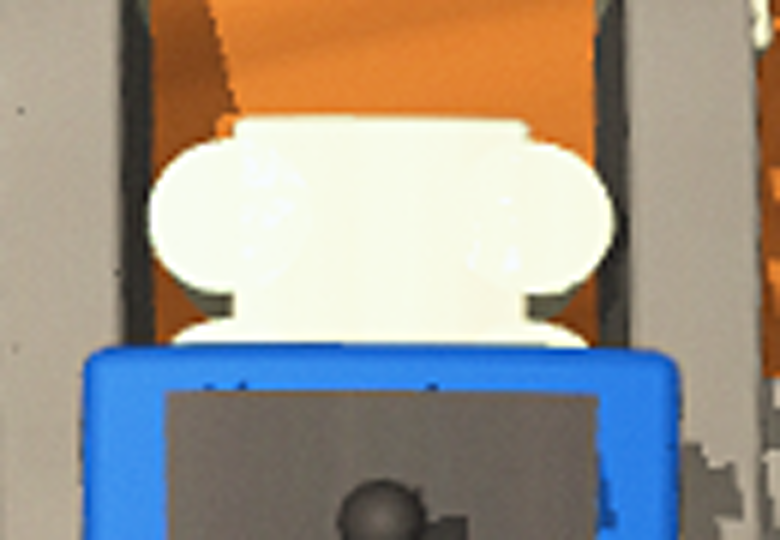

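View pics/s7.png

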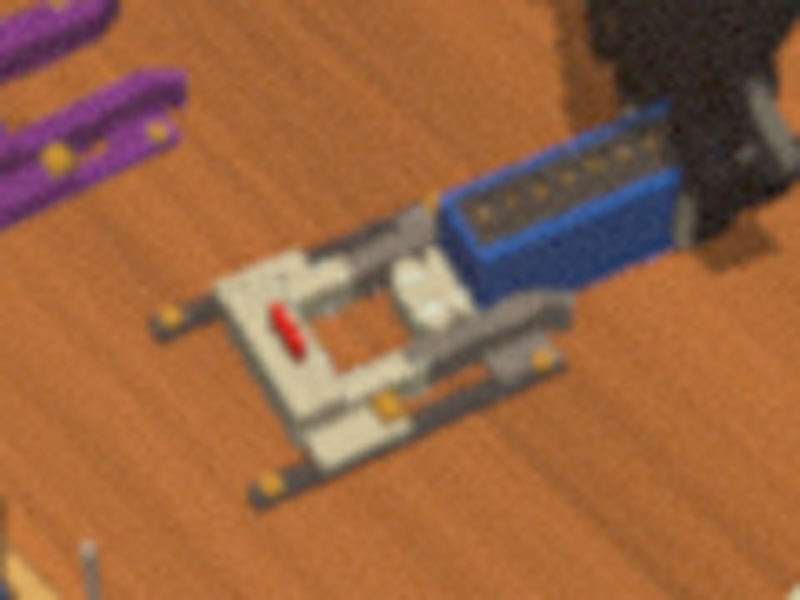

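```bash
python3 -m inch '[0,-0.2,0,-0.03,0,0,0, 0,-0.4,0,-0.03,0,0,0, 0,-0.6,0,-0.03,0,0,0, 0,-0.8,0,-0.03,0,0,0, 0,-0.8,0,-0.03,0,0,0]'
python3 r.py
python3 -m inch '[0,-0.2,0,0,0,0,0, 0,-0.4,0,0,0,0,0, 0,-0.6,0,0,0,0,0, 0,-0.6,0,0,0,0,0]'
python3 r.py
python3 - <<'E'
from h import *
S=imaging.get_image("scene");cv2.imwrite("pics/s8.png",cv2.resize(S["img"][200:290,210:330,::-1],(800,600),interpolation=cv2.INTER_CUBIC))
W=wdump("w8");cv2.imwrite("pics/w8c.png",cv2.resize(W["img"][:90,190:320,::-1],(780,540),interpolation=cv2.INTER_CUBIC))
E
```

```text
clock: 13.3
eef_pos: [586.0, 195.6, 8.8]
tool_rot: [-1.571, -0.001, 2.909]
force: [-5.1, 1.3, 4.8]
width: 33.6
s 525.7011277877365 lat 324.445698280491 z 8.80612475915924 Fd -5.3 Fn 0.1 Fz 4.8 rot [-90.    -0.03 166.67] w 33.561786271279416
clock: 13.7
eef_pos: [591.9, 194.3, 8.8]
tool_rot: [-1.571, -0.0, 2.909]
force: [-5.7, 1.3, 5.0]
width: 33.5
s 531.7874937971186 lat 324.48092476277446 z 8.809083834494109 Fd -5.9 Fn -0.0 Fz 5.0 rot [-90.01  -0.02 166.67] w 33.45304723777746
```

View pics/w8c.png

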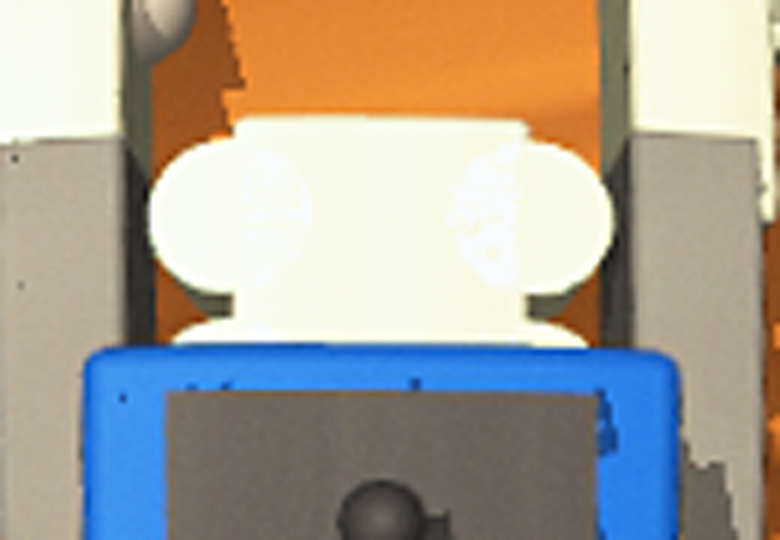

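View pics/s8.png

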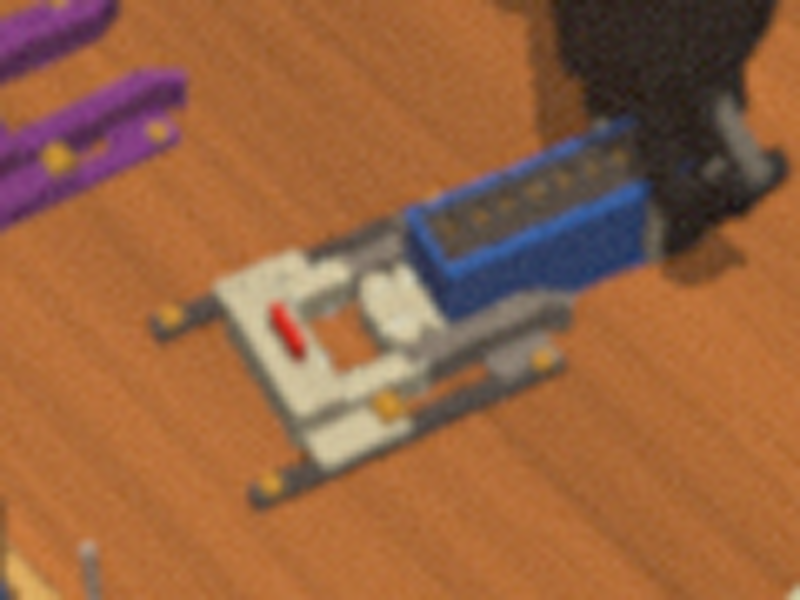

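```bash
python3 -m inch '[0,-0.2,-0.01,0,0,0,0, 0,-0.4,-0.01,0,0,0,0, 0,-0.5,-0.01,0,0,0,0, 0,-0.5,-0.01,0,0,0,0]'
python3 r.py
for i in 1 2; do python3 -m inch '[0,-0.1,0,0,0,0,0, 0,-0.2,0,0,0,0,0, 0,-0.2,0,0,0,0,0]' >/dev/null; python3 r.py; done
```

```text
clock: 14.2
eef_pos: [596.6, 193.1, 8.8]
tool_rot: [-1.571, -0.001, 2.909]
force: [-5.3, 0.1, 6.0]
width: 33.8
s 536.6505788461299 lat 324.42020014813966 z 8.825419090826434 Fd -5.1 Fn -1.1 Fz 6.0 rot [-90.    -0.04 166.67] w 33.75940059780654
s 538.7097166975688 lat 324.4265288910301 z 8.83165143780864 Fd -4.2 Fn 0.9 Fz 4.7 rot [-90.    -0.02 166.67] w 33.563795607790176
s 540.7264934451379 lat 324.42805022030615 z 8.828043010583484 Fd -5.3 Fn 0.1 Fz 4.7 rot [-90.    -0.02 166.67] w 33.264381216843994
```

```bash
python3 -m inch '[0,-0.1,0,0,0,0,0, 0,-0.1,0,0,0,0,0]' >/dev/null; python3 r.py
python3 -m inch '[0,-0.1,0,0,0,0,0, 0,-0.1,0,0,0,0,0]' >/dev/null; python3 r.py
python3 -m inch '[0,-0.1,0,0,0,0,0, 0,-0.1,0,0,0,0,0]' >/dev/null; python3 r.py
python3 -m inch '[0,-0.1,0,0,0,0,0, 0,-0.1,0,0,0,0,0]' >/dev/null; python3 r.py
```

```text
s 541.3880566779318 lat 324.41996506368184 z 8.819476557845915 Fd -5.9 Fn -0.6 Fz 5.6 rot [-90.    -0.05 166.67] w 33.243454024753916
s 542.570089974815 lat 324.4206128828648 z 8.821899731150166 Fd -5.7 Fn -0.0 Fz 4.6 rot [-90.    -0.04 166.67] w 33.197789649728996
s 543.5821233403451 lat 324.408448740001 z 8.818367681640602 Fd -5.4 Fn 0.2 Fz 5.6 rot [-90.    -0.04 166.67] w 33.21439045752347
s 544.5358038258179 lat 324.4141521122419 z 8.833273277393209 Fd -5.3 Fn -0.3 Fz 5.5 rot [-90.    -0.04 166.67] w 33.643126196888645
```

```bash
python3 -m inch '[0,-0.1,0,0,0,0,0, 0,-0.1,0,0,0,0,0]' >/dev/null; python3 r.py
python3 -m inch '[0,-0.1,0,0,0,0,0, 0,-0.1,0,0,0,0,0]' >/dev/null; python3 r.py
python3 -m inch '[0,-0.1,0,0,0,0,0, 0,-0.1,0,0,0,0,0]' >/dev/null; python3 r.py
python3 -m inch '[0,-0.1,0,0,0,0,0, 0,-0.1,0,0,0,0,0]' >/dev/null; python3 r.py
```

```text
s 544.6898580222344 lat 324.39249150296723 z 8.81080511317889 Fd -7.3 Fn -0.1 Fz 6.8 rot [-89.99  -0.13 166.68] w 33.73750963671614
s 544.9351070413649 lat 324.3662188139495 z 8.812457722492457 Fd -8.7 Fn 0.2 Fz 7.6 rot [-89.98  -0.21 166.68] w 33.302403107439744
s 545.1816330780679 lat 324.2984326844908 z 8.823143663834962 Fd -10.7 Fn -1.1 Fz 9.6 rot [-89.97  -0.3  166.67] w 33.205321165948455
s 545.6423553366432 lat 324.15001289287864 z 8.81287619434108 Fd -12.4 Fn -1.3 Fz 10.9 rot [-89.95  -0.35 166.66] w 33.35721450039462
```

```bash
python3 -m inch '[0,-0.1,-0.05,0,0,0,0, 0,-0.1,-0.05,0,0,0,0]' >/dev/null; python3 r.py
python3 -m inch '[0,-0.1,-0.03,0,0,0,0, 0,-0.1,-0.03,0,0,0,0]' >/dev/null; python3 r.py
python3 -m inch '[0,-0.1,-0.03,0,0,0,0, 0,-0.1,-0.03,0,0,0,0]' >/dev/null; python3 r.py
```

```text
s 547.465725569615 lat 323.37257811249174 z 8.843646992331776 Fd -9.2 Fn -2.8 Fz 7.4 rot [-89.9   -0.28 166.62] w 33.4635158568978
s 547.4558348361275 lat 323.38919108867043 z 8.93900748082335 Fd -11.6 Fn -1.9 Fz 7.3 rot [-89.89  -0.39 166.63] w 33.17775081370728
s 547.5278909867454 lat 323.3943931973393 z 9.06293738683522 Fd -13.6 Fn -2.3 Fz 8.0 rot [-89.87  -0.49 166.63] w 33.31711488121261
```

```bash
python3 -m inch '[0,-0.1,0,0,0,0,0, 0,-0.1,0,0,0,0,0]' >/dev/null; python3 r.py
python3 -m inch '[0,-0.1,0,0,0,0,0, 0,-0.1,0,0,0,0,0]' >/dev/null; python3 r.py
```

```text
s 547.7375823340992 lat 323.278065155096 z 8.917813910352352 Fd -14.4 Fn -2.4 Fz 8.2 rot [-89.86  -0.58 166.63] w 33.77535520007426
s 548.1007551482809 lat 323.372556697436 z 8.8264263587595 Fd -15.1 Fn -3.2 Fz 8.1 rot [-89.85  -0.65 166.64] w 33.65643166423864
```

```bash
python3 -m inch '[0,-0.1,0,0,0,0,0, 0,-0.1,0,0,0,0,0]' >/dev/null; python3 r.py
python3 -m inch '[0,-0.1,0,0,0,0,0, 0,-0.1,0,0,0,0,0]' >/dev/null; python3 r.py
```

```text
s 549.1677804331788 lat 323.4041174705469 z 8.845861879899958 Fd -15.2 Fn -1.8 Fz 7.2 rot [-89.86  -0.64 166.64] w 33.57560726712142
s 550.8699918286297 lat 323.41729966718856 z 8.857756214104821 Fd -11.9 Fn -1.4 Fz 6.4 rot [-89.87  -0.56 166.63] w 33.81496896757355
```

```bash
python3 -m inch '[0,-0.1,0,0,0,0,0, 0,-0.1,0,0,0,0,0]' >/dev/null; python3 r.py
python3 -m inch '[0,-0.05,0,0,0,0,0, 0,-0.05,0,0,0,0,0]' >/dev/null; python3 r.py
```

```text
s 554.4881175779703 lat 323.4434890385314 z 8.833747045029975 Fd -4.2 Fn -1.2 Fz -2.6 rot [-89.9   -0.27 166.61] w 33.49768425034805
s 557.3547198100598 lat 323.4919462698826 z 8.992321846044284 Fd -2.7 Fn -0.2 Fz -4.4 rot [-89.92  -0.03 166.64] w 33.35673792314181
```

```bash
python3 -m inch '[0,-0.05,0.02,0,0,0,0, 0,-0.05,0.02,0,0,0,0]' >/dev/null; python3 r.py
python3 - <<'E'
from h import *
S=imaging.get_image("scene");cv2.imwrite("pics/s9.png",cv2.resize(S["img"][200:290,210:330,::-1],(800,600),interpolation=cv2.INTER_CUBIC))
W=wdump("w9");cv2.imwrite("pics/w9c.png",cv2.resize(W["img"][:90,190:320,::-1],(780,540),interpolation=cv2.INTER_CUBIC))
E
```

```text
s 557.3959475831327 lat 323.5953639418802 z 9.11930025620912 Fd -2.9 Fn -1.1 Fz -3.5 rot [-89.93  -0.08 166.64] w 33.42473026519023
```

View pics/w9c.png

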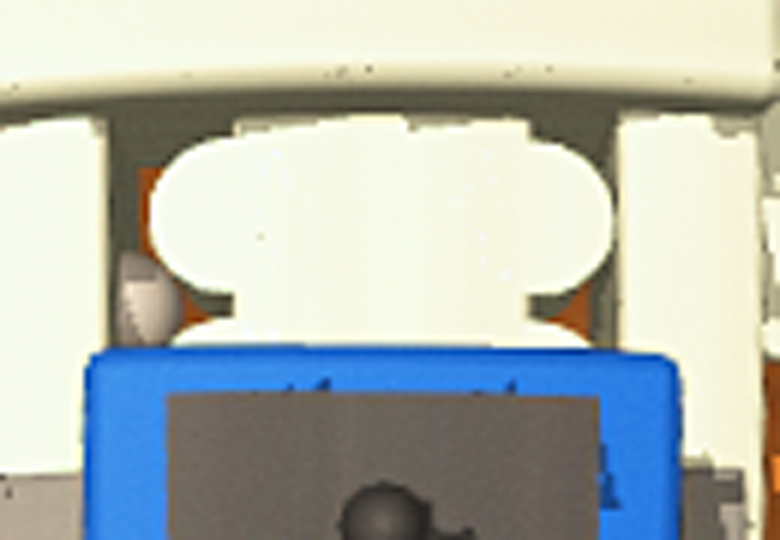

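View pics/s9.png

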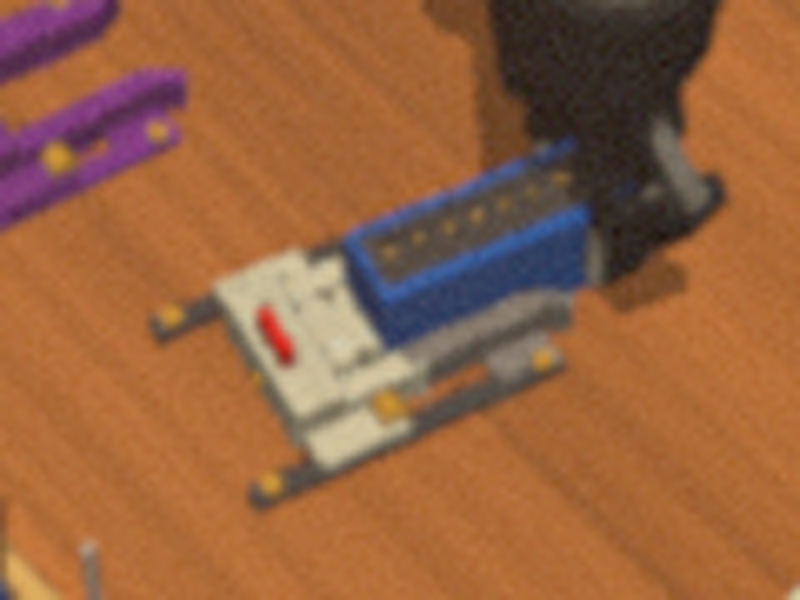

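```bash
python3 -m inch '[0,-0.1,0.05,0,0,0,0, 0,-0.1,0.05,0,0,0,0]' >/dev/null; python3 r.py
python3 -m inch '[0,-0.1,0.05,0,0,0,0, 0,-0.1,0.05,0,0,0,0]' >/dev/null; python3 r.py
python3 -m inch '[0,-0.1,0,0,0,0,0, 0,-0.1,0,0,0,0,0]' >/dev/null; python3 r.py
```

```text
s 557.3297626485574 lat 323.6702234862236 z 8.981316591530224 Fd -6.7 Fn -2.1 Fz -0.6 rot [-89.93  -0.19 166.64] w 33.3573178849622
s 557.3483786527675 lat 323.6427184533659 z 8.869819510626465 Fd -9.9 Fn -3.0 Fz 3.7 rot [-89.93  -0.3  166.65] w 33.60472752352272
s 557.3472622343376 lat 323.6802197610616 z 8.868643138254274 Fd -12.0 Fn -4.1 Fz 5.3 rot [-89.92  -0.4  166.67] w 33.41461472046488
```

```bash
python3 -m inch '[0,0.1,0,0.1,0,0,0, 0,0.25,0,0.1,0,0,0, 0,0.25,0,0.1,0,0,0]' >/dev/null; python3 r.py
python3 -m inch '[0,0.1,-0.04,0.05,0,0,0, 0,0.1,-0.04,0.05,0,0,0]' >/dev/null; python3 r.py
```

```text
s 557.3724071429153 lat 323.53950995385 z 8.86405530622433 Fd -5.7 Fn -1.2 Fz 0.1 rot [-90.   -0.1 166.7] w 33.16422539072723
s 557.3767232750124 lat 323.3779799197865 z 9.096349486093398 Fd -3.0 Fn 0.1 Fz -3.5 rot [-90.03   0.01 166.71] w 33.509756573278665
```

```bash
python3 -m inch '[0,0,0.02,0,0,0,0, 0.6,0,0.02,0,0,0,0, 1,0,0.02,0,0,0,0, 1,0,0.02,0,0,0,0, 1,0,0.02,0,0,0,0, 1,0,0.02,0,0,0,0, 1,0,0.02,0,0,0,0, 1,0,0.02,0,0,0,0]'; python3 r.py
python3 - <<'E'
from h import *
S=imaging.get_image("scene");cv2.imwrite("pics/s10.png",cv2.resize(S["img"][200:290,210:330,::-1],(800,600),interpolation=cv2.INTER_CUBIC))
W=wdump("w10")
E
```

```text
clock: 20.4
eef_pos: [616.6, 186.8, 9.0]
tool_rot: [-1.571, 0.0, 2.909]
force: [-0.7, 0.4, 0.2]
width: 85.6
s 557.5525790194663 lat 322.8400893508882 z 8.963430375229166 Fd -0.7 Fn 0.3 Fz 0.2 rot [-90.     0.02 166.66] w 85.64553006308115
```

View pics/w10.png

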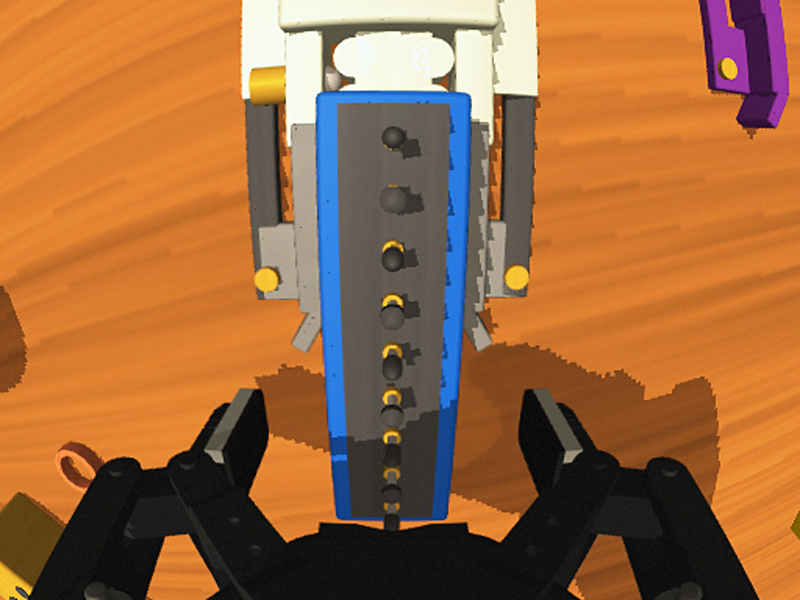

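View pics/s10.png

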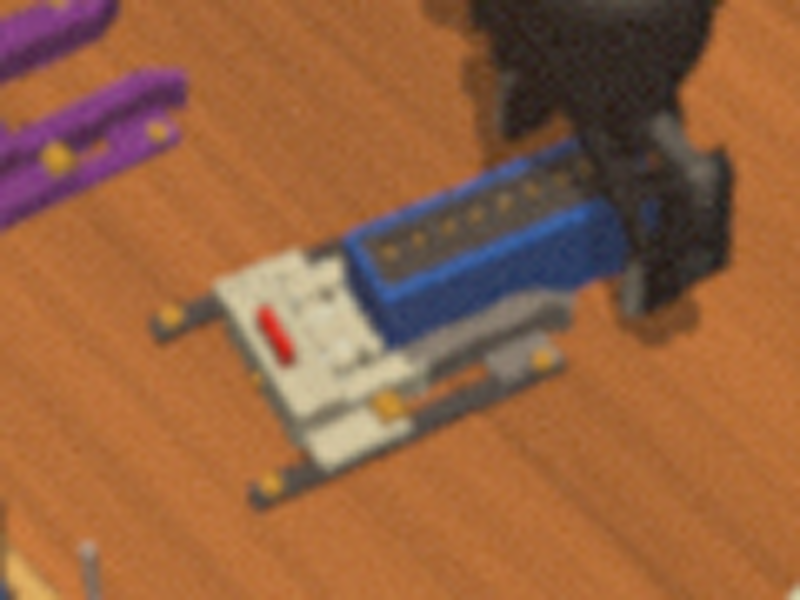

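The fingers are open and clear on both sides. The ball sits in the notch at (333,77) in the wrist view, and the flag is still back. Retreating straight up.

```bash
python3 -m inch '[1,0,-2,0,0,0,0, 1,0,-5,0,0,0,0, 1,0,-9,0,0,0,0, 1,0,-13,0,0,0,0, 1,0,-16,0,0,0,0, 1,0,-16,0,0,0,0, 1,0,-16,0,0,0,0, 1,0,-16,0,0,0,0]'
python3 -m inch '[1,5,-3,0,0,0,0, 1,10,-3,0,0,0,0, 1,15,-3,0,0,0,0, 1,15,-3,0,0,0,0, 1,15,-3,0,0,0,0, 1,15,-3,0,0,0,0]'; python3 r.py
python3 - <<'E'
from h import *
S=imaging.get_image("scene");a=S["img"][:,:,::-1]
cv2.imwrite("pics/s11.png",cv2.resize(a,(800,600),interpolation=cv2.INTER_CUBIC))
o=cv2.imread("pics/scene0.png")
c=lambda i:cv2.resize(i[215:275,220:290],(400,343),interpolation=cv2.INTER_CUBIC)
cv2.imwrite("pics/s11c.png",np.hstack([c(o),c(a)]))
T=imaging.get_image("top");cv2.imwrite("pics/t11.png",cv2.resize(T["img"][:,:,::-1],(800,600),interpolation=cv2.INTER_CUBIC))
E
```

```text
clock: 21.3
eef_pos: [615.4, 186.8, 167.6]
tool_rot: [-1.57, -0.002, 2.909]
force: [0.3, -0.2, -0.7]
width: 85.2
clock: 21.9
eef_pos: [471.8, 221.1, 198.5]
tool_rot: [-1.57, 0.001, 2.908]
force: [0.1, -0.2, 1.1]
width: 85.3
s 408.7194690765483 lat 323.1326451085971 z 198.53671640150398 Fd 0.1 Fn -0.2 Fz 1.1 rot [-89.97   0.07 166.64] w 85.34983517840065
```

View pics/s11c.png

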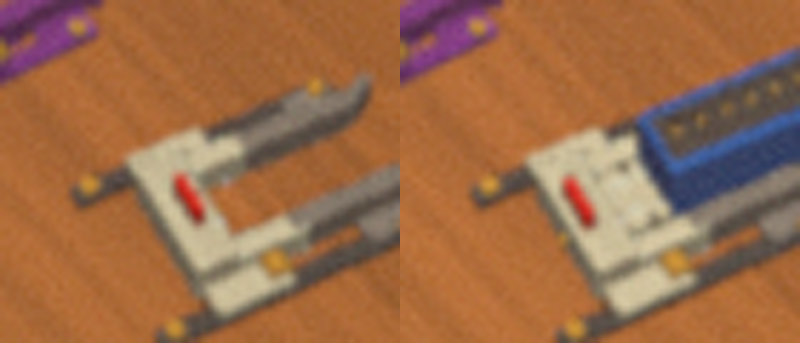

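View pics/t11.png

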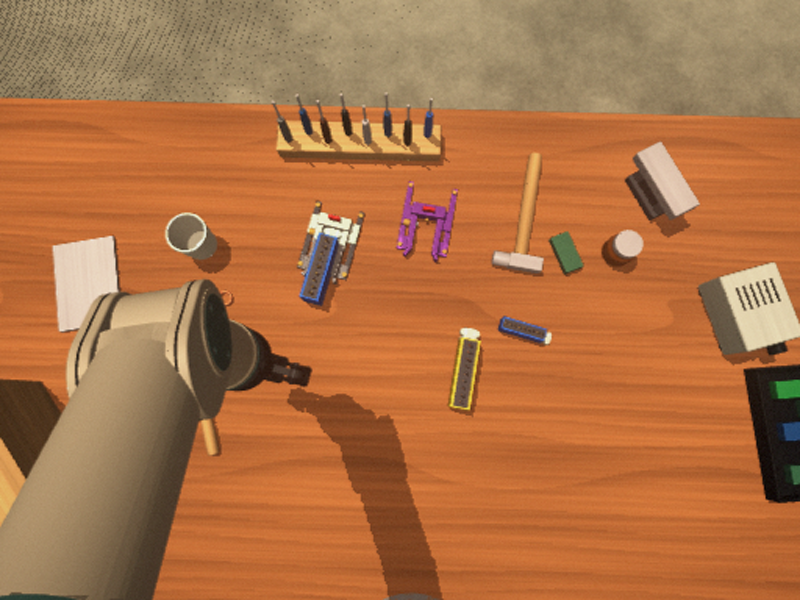

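View pics/s11.png

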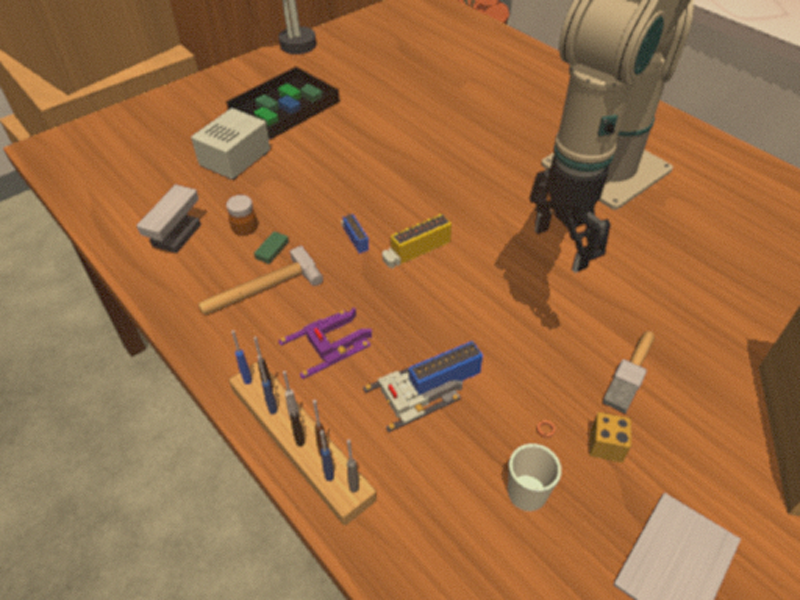

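```bash
python3 -c "
from cell import finish_job; print(finish_job())"
```

```text
the job is handed in; nothing more can be done
None
```

The larger blue cassette is fully home in the grey dock, held by the ball alone. I handed the job in at about 22 s, with the robot touching nothing.

**What I did:** I gripped the cassette at its grip point and set it down on the bench in front of the dock's mouth, nose towards the channel. I then slid it in by small steps.
- **Rubbing:** about 5 N.
- **Click:** the push rose to about 15 N at the ball, then dropped to about 3 N as it clicked past.
- **Stop:** it met a rigid stop about 8 mm past the peak (about 6 mm was expected). I pressed it there to about 12 N with no further travel, then eased off, opened the fingers and moved clear.

**Last checks:**
- The ball sat in the notch after release, and the red flag stayed pushed back by roughly 5 mm as measured in the picture.
- The other items look unmoved in the scene view, including the yellow cassette, the small blue cassette and the purple dock.

**Did not go quite as intended:**
- I lifted the cassette about 1.3 mm on the way to the mouth and lowered it again as the nose entered, so that short stretch did not slide on the bench.
- It may also have been lifted by about 0.1–0.3 mm once or twice in the channel.
- The arm's give let the tool tilt by up to 0.65° while the bead passed the ball.
- Forces were read only at the end of each step. The highest I read was about 16.5 N along and down combined, so any brief peak between readings would not show.

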